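# Walk a tube block square against the stop rail

### The arm

A 7-joint arm with a two-finger parallel gripper is mounted at the origin on the work surface. World frame = base frame: x ahead of the robot, y to its left, z up, the work surface at z = 0. Lengths are in m, angles in rad, forces in N, time in s.
With the tool pointing down it reaches from about 0.4 to 0.9 m from the base axis. Payload 5.6 kg.
Tool frame: the origin (TCP) lies on the centre line of the jaws, within the pads' length; the fingertips stand 22 mm ahead of it and the grasp point (between the pads) lies 3 mm ahead of it (manip.nose_length is the distance from the TCP to the fingertips, in m); z points along the fingers, y is the direction in which the jaws open and shut (so a half turn about z gives the same grasp; the last joint's range is limited). The gripper opens to 92 mm and grips with 3 to 60 N. Pads are 20 mm wide; open, the fingers measure 128 mm over their backs; the gripper's body (75 mm by 189 mm) begins 69 mm behind the grasp point.
Start: joints at [-0.043, 0.468, -0.012, 1.603, 0.006, 1.071, -0.056], TCP at [0.65, -0, 0.237] pointing down, gripper open.
Joint ranges: [-2.53, 2.53], [-0.31, 2.02], [-1.57, 1.55], [0.28, 2.44], [-1.29, 4.43], [0.15, 1.84], [-2.92, 2.92]. Speed limits (rad/s): [2.57, 2.57, 3.14, 3.14, 3.14, 3.14, 3.14].

### API

Orientations are given as a rotation vector (axis times angle).
In Python, from station import manip gives the robot as it stands. Calls block until the motion is done:
- manip.move_pose(position, orientation): joint-space move of the TCP to a pose.
- manip.servo_line(position, attitude=None, max_speed=0.15): straight line of the TCP; attitude=None keeps the orientation; max_speed is the mean speed in m/s.
- manip.movej(angles): joint-space move.
- manip.command_gripper(opening, squeeze=None): opening from 0.0 (shut) to 1.0 (fully open); squeeze is the grip in N (None keeps the last); returns when the fingers have stopped.
- manip.wait(seconds).
- manip.ik(position, orientation): joint angles nearest the present ones, or None.
- manip.grab_frame(name): name is "scene" or "side" or "wrist"; returns the picture (420x560x3 uint8, red, green, blue); there is no depth.
- manip.camera_model(name): a dict with "K" (3x3 intrinsics, pixels), "xyz" and "attitude" of the camera in the world. Camera axes: x right, y up, looking along -z (the intrinsics and any distortion apply to the point x, -y, -z); pixel columns grow to the right and rows downward; lengths in m; the calibration is good to about 2 mm. A picture is of the moment at which its call begins: read the wrist's pose just before it. camera_model takes no time and is no camera call; for the wrist camera it gives the pose at the moment of the call.
A pose or a line that the arm cannot do raises manip.PlanningError and nothing moves.
- manip.sign_off(): hands the job in, once; it reports no verdict.
Readings, each from a call of its own:
- manip.read_time_s(): time.
- manip.read_qpos(): joint angles.
- manip.read_joint_vel(): joint speeds.
- manip.read_effort(): joint torques, N m.
- manip.read_eef_pos(): TCP position.
- manip.read_tool_rot(): TCP orientation.
- manip.read_ft_force(): force on the tool from outside, world axes, zero at the start.
- manip.read_wrist_torque(): the same for the moment, N m.
- manip.read_opening(): opening from 0.0 (shut) to 1.0 (fully open).
Only numpy, scipy, OpenCV 4.12 (cv2) and the standard library are available. Lean on these libraries where they do the work, as an engineer would, in place of code of your own. Each camera call takes 0.05 s, during which the arm holds its last target. There are 200 camera calls.

### The job

Walk the heavy metal tube block round by pushing at its corners with the fingertips until one of its long sides stands flush against the steel stop rail, with neither end of the block sticking out past the rail. Only push it along the bench, never lift or tip it, and leave the jar, the beaker and the bottle where they stand.

Things in the scene. Friction and masses are not known exactly. Their poses are not given: they have to be found in the camera images.
- tube_block: Loose aluminium heating block with a grid of 4 x 6 shallow dark tube wells in its top: 90 mm along its own x, 120 mm along its own y (the long sides), 50 mm high, about 0.9 kg, too wide to grip. Origin at the centre of its underside, z up. It starts about end-on to the rail and slides on the bench under a push of some 3 to 8 N. The two long sides are alike: either may go against the rail.
- stop_rail: Straight steel bar fixed to the bench, 180 mm long, 25 mm high, 16 mm thick, with a low navy deck (170 mm long, 36 mm high) fixed behind it, reaching 101 mm behind the rail's front face. Origin at bench level at the middle of the rail's front face (the face towards the robot, against which the block must stand); own x points level into the rail, away from the block, own y runs along the rail. It stands at a different place and yaw each time.
- jar: Bystander: squat amber jar with a white lid, 52 mm across, 62 mm high, off one end of the rail, on the robot's side of it. Origin at the centre of its underside.
- beaker: Bystander: white open beaker, 56 mm across, 62 mm high, off the other end of the rail, on the robot's side of it. Origin at the centre of its underside.
- bottle: Bystander: amber bottle with a black cap, 60 mm across, 150 mm high, beside the left (+y) end of the deck behind the rail. Origin at the centre of its underside.
Things that resemble listed ones, but are neither listed nor needed, are in the scene too. There is more than one size of the tube_block; the one meant has the size given above.

How it is judged:
By the outcome, as a careful person would: the job done as asked, in the order asked, and still so for the second after the job is handed in, with the robot touching nothing.
It also fails if it takes over 67 s, if anything falls off the work surface, if the arm or the gripper's body presses on something with over 40 N, if the wrist force passes 120 N, or if a joint passes its speed limit or range.

## Working session

There is one attempt and no reset: what is moved stays moved. The work goes in short steps, each a Python script; the robot and the scene stay as the last script left them, time stands still between calls to the robot, and variables do not carry over. Pictures are saved under pics/ and viewed, about 8 in all and at most 12, crops included, and the job is handed in when it is done.

```bash
ls; mkdir -p pics
python3 - <<'E'
from station import manip
import cv2,numpy as np
for n in ["scene","side","wrist"]:
    im=manip.grab_frame(n); cv2.imwrite(f"pics/{n}0.png",im[:,:,::-1])
    print(n,manip.camera_model(n))
print(manip.read_tool_rot(),manip.nose_length,manip.read_time_s())
E
```

```text
pics
scene {'K': array([[427.51343543,   0.        , 279.13304648],
       [  0.        , 427.51343543, 207.73878011],
       [  0.        ,   0.        ,   1.        ]]), 'xyz': array([1.1313918 , 0.10850656, 0.74633953]), 'attitude': array([0.52468023, 0.59700387, 1.58773867])}
side {'K': array([[389.14200018,   0.        , 275.95497474],
       [  0.        , 389.14200018, 204.9333682 ],
       [  0.        ,   0.        ,   1.        ]]), 'xyz': array([0.5097106 , 0.76401205, 0.53631266]), 'attitude': array([ 0.02862536, -1.44282282, -2.77270238])}
wrist {'K': array([[300.64834234,   0.        , 278.88114559],
       [  0.        , 300.64834234, 205.14166456],
       [  0.        ,   0.        ,   1.        ]]), 'xyz': array([0.64985559, 0.06821212, 0.38494335]), 'attitude': array([-2.43783189e-01,  1.64584023e-03, -1.36205448e-04])}
[-2.22096242e+00 -2.22074661e+00  1.56554791e-03] 0.022 0.15
```

View pics/scene0.png

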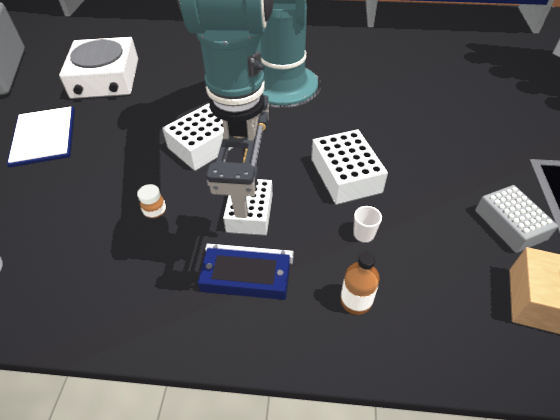

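View pics/side0.png

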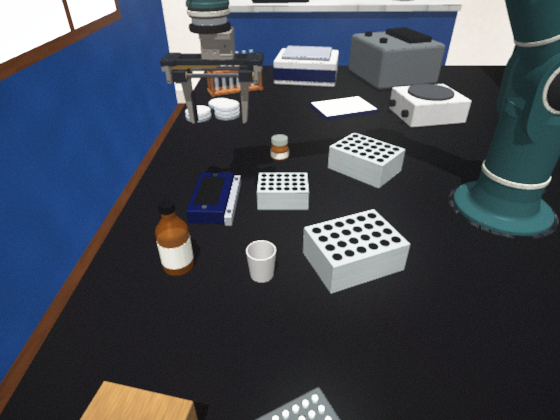

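Scene view: three white blocks with wells, at about (200,135), (348,165) and (248,205). The last one stands by the rail (250,255). The jar is at (151,200), the beaker at (366,224) and the bottle at (360,287). Next I'll take the wrist view for a close look and measure all three blocks.

View pics/wrist0.png

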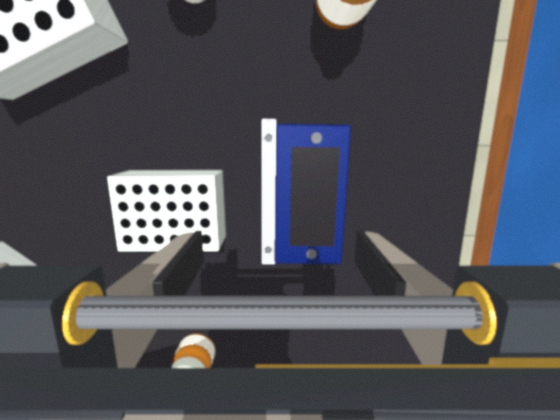

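```bash
cat > h.py <<'E'
import numpy as np,cv2
from scipy.spatial.transform import Rotation as R
def ray(cm,uv,z):
    uv=np.atleast_2d(uv).astype(float);K=cm["K"]
    d=np.c_[(uv[:,0]-K[0,2])/K[0,0],-(uv[:,1]-K[1,2])/K[1,1],-np.ones(len(uv))]
    d=R.from_rotvec(cm["attitude"]).apply(d);o=np.array(cm["xyz"])
    return o+d*((z-o[2])/d[:,2])[:,None]
def proj(cm,P):
    p=R.from_rotvec(cm["attitude"]).inv().apply(np.atleast_2d(P)-cm["xyz"]);K=cm["K"]
    return np.c_[K[0,0]*p[:,0]/-p[:,2]+K[0,2],K[1,1]*-p[:,1]/-p[:,2]+K[1,2]]
E
python3 - <<'E'
from h import *
from station import manip
for n in ["scene","side","wrist"]:
    im=cv2.imread(f"pics/{n}0.png");cm=manip.camera_model(n)
    hsv=cv2.cvtColor(im,cv2.COLOR_BGR2HSV)
    m=((hsv[...,1]<60)&(hsv[...,2]>225)).astype(np.uint8)*255
    m=cv2.morphologyEx(m,cv2.MORPH_CLOSE,np.ones((9,9)))
    m=cv2.morphologyEx(m,cv2.MORPH_OPEN,np.ones((5,5)))
    cs,_=cv2.findContours(m,0,2)
    print(n)
    for c in cs:
        if cv2.contourArea(c)<600: continue
        r=cv2.minAreaRect(c)
        w=ray(cm,cv2.boxPoints(r),.05)[:,:2]
        wc=cv2.minAreaRect(ray(cm,c[:,0],.05)[:,:2].astype(np.float32))
        print(np.round(r[0]),"world@z.05",np.round(wc[0],3),np.round(wc[1],3),round(wc[2],1))
E
```

```text
scene
[520. 208.] world@z.05 [0.493 0.553] [0.11  0.072] 28.2
[258. 200.] world@z.05 [ 0.517 -0.007] [0.119 0.05 ] 1.7
[350. 156.] world@z.05 [0.358 0.191] [0.167 0.124] 23.2
[ 39. 134.] world@z.05 [ 0.339 -0.588] [0.194 0.135] 20.1
[197. 133.] world@z.05 [ 0.293 -0.183] [0.165 0.143] 45.5
[100.  57.] world@z.05 [ 0.001 -0.563] [0.295 0.219] 14.0
side
[356. 237.] world@z.05 [0.372 0.172] [0.164 0.122] 23.2
[282. 182.] world@z.05 [ 0.516 -0.027] [0.116 0.082] 0.4
[367. 149.] world@z.05 [ 0.287 -0.206] [0.119 0.163] 48.6
[343. 106.] world@z.05 [ 0.314 -0.526] [0.185 0.135] 19.8
[307.  55.] world@z.05 [ 0.407 -1.198] [0.293 0.285] 81.7
[372.  32.] world@z.05 [-0.115 -2.031] [1.993 2.342] 87.3
[181.  26.] world@z.05 [ 1.272 -2.188] [0.2   1.966] 14.8
[58. 31.] world@z.05 [ 2.113 -2.366] [0.891 2.468] 31.5
wrist
[163. 213.] world@z.05 [ 0.517 -0.025] [0.12  0.091] 0.2
[268. 191.] world@z.05 [ 0.637 -0.004] [0.166 0.015] 89.2
[35. 21.] world@z.05 [0.405 0.173] [0.115 0.048] 23.2
```

The wrist view shows the 4x6 block at (167,212) with its long side towards the rail axis. The rail is at (268,191), the deck at (312,195), the jar at (193,352) and the beaker and bottle at the top.

Candidates for tube_block:
- scene (248,205): measures 120x90 mm at z=0.05 and is end-on to the rail, so this is the one.
- scene (348,165): about 165x123 mm, too large.
- scene (200,135): about 163x120 mm, too large.

The wrist view also serves as the close check. Next I'll refine the rail and the bystanders.

```bash
cat >> h.py <<'E'
def mask(im,lo=200,s=60):
    hsv=cv2.cvtColor(im,cv2.COLOR_BGR2HSV)
    return ((hsv[...,1]<s)&(hsv[...,2]>lo)).astype(np.uint8)*255
def rects(im,cm,z,amin=600):
    m=cv2.morphologyEx(mask(im,225),cv2.MORPH_CLOSE,np.ones((9,9)))
    m=cv2.morphologyEx(m,cv2.MORPH_OPEN,np.ones((5,5)))
    out=[]
    for c in cv2.findContours(m,0,1)[0]:
        if cv2.contourArea(c)<amin: continue
        (x,y),(w,h),a=cv2.minAreaRect((ray(cm,c[:,0],z)[:,:2]*1000).astype(np.float32))
        if w<h: a+=90
        a=(a+90)%180-90
        out.append((x/1000,y/1000,max(w,h),min(w,h),a))  # long axis angle deg from +x
    return out
E
python3 - <<'E'
from h import *
from station import manip
im=cv2.imread("pics/wrist0.png");cm=manip.camera_model("wrist")
np.set_printoptions(precision=4,suppress=True)
print("rects z.05",np.array(rects(im,cm,.05)));print("z.025",np.array(rects(im,cm,.025,500)))
hsv=cv2.cvtColor(im,cv2.COLOR_BGR2HSV)
nm=((hsv[...,0]>110)&(hsv[...,0]<128)&(hsv[...,1]>150)).astype(np.uint8)*255; nm[:,400:]=0
c=max(cv2.findContours(cv2.morphologyEx(nm,cv2.MORPH_CLOSE,np.ones((15,15))),0,1)[0],key=cv2.contourArea)
print("deck z.036",cv2.minAreaRect((ray(cm,c[:,0],.036)[:,:2]*1000).astype(np.float32)))
# rail front edge fit (left edge of white strip)
m=mask(im,225);pts=[]
for v in range(122,228,3):
    u=[k for k in range(245,285) if m[v,k]]
    if u: pts.append((u[0]-.5,v))
w=ray(cm,pts,.025); p=np.polyfit(w[:,1],w[:,0],1);print("front x=",p,"res",np.std(w[:,0]-np.polyval(p,w[:,1])))
rows=np.where(m[:,264:274].sum(1)>800)[0];rows=rows[(rows>100)];print(rows.min(),rows.max(),ray(cm,[[268,rows.min()-.5],[268,rows.max()+.5]],.025)[:,:2])
# bystanders: bottom-of-object pixels, scene and side
for n,d in {"scene":{"jar":(153,216),"beaker":(365,240),"bottle":(358,311)},"side":{"jar":(280,158),"beaker":(262,281),"bottle":(178,272)}}.items():
    for k,v in d.items(): print(n,k,ray(manip.camera_model(n),v,0)[0,:2])
E
```

```text
rects z.05 [[  0.5169  -0.0249 120.2565  91.1981   0.2157]
 [  0.6373  -0.004  166.1522  14.5146  89.2043]
 [  0.4049   0.1733 114.5144  47.9716  23.1937]]
z.025 [[  0.507   -0.0318 129.2324  98.0051   0.2157]
 [  0.6364  -0.0094 178.5537  15.5979  89.2043]
 [  0.7093   0.1912  33.2805  20.7587  -0.0534]
 [  0.3866   0.1811 123.0617  51.5522  23.1936]]
deck z.036 ((687.2637939453125, -9.21746826171875), (168.68905639648438, 82.29396057128906), 89.31537628173828)
front x= [0.0143 0.6281] res 1.1046407423697185e-16
120 263 [[ 0.6367  0.0804]
 [ 0.6351 -0.0993]]
scene jar [ 0.5449 -0.2459]
scene beaker [0.5696 0.2305]
scene bottle [0.739 0.212]
side jar [ 0.5253 -0.2387]
side beaker [0.5523 0.248 ]
side bottle [0.7161 0.2265]
```

```bash
cat >> h.py <<'E'
from station import manip
DOWN=np.array([np.pi,0,0]); ZP=.034
def locate(x,y,save=None,z=.25):
    manip.servo_line([x,y,z],max_speed=.3)
    cm=manip.camera_model("wrist"); im=manip.grab_frame("wrist")[:,:,::-1].copy()
    if save: cv2.imwrite(save,im)
    r=rects(im,cm,.05)
    b=[q for q in r if 112<q[2]<128 and 84<q[3]<98]
    print("t",round(manip.read_time_s(),1),"block",np.round(b,4).tolist() if b else ("NONE",np.round(r,3).tolist()))
    return b[0] if b else None
def push(c,ang,s,L,back=.015,half=(.010,.018)):
    """block centre c, long-axis angle ang(deg); push its rear (-n) long side at s along the axis, over L"""
    a=np.radians(ang);u=np.array([np.cos(a),np.sin(a)]);n=np.array([np.sin(a),-np.cos(a)]) # n: outward, towards pusher
    if n[0]>.3: n=-n
    h=half[0]*abs(n[0])+half[1]*abs(n[1])
    P=np.array(c)+s*u+n*(.045+h+back); Q=P-n*(back+L)
    print("push",P.round(3),"->",Q.round(3))
    manip.servo_line([*P,.11],max_speed=.3); manip.servo_line([*P,ZP],max_speed=.15)
    manip.servo_line([*Q,ZP],max_speed=.06); print("F",np.round(manip.read_ft_force(),1))
    manip.servo_line([*(Q+.012*n),ZP],max_speed=.1); manip.servo_line([*(Q+.012*n),.11],max_speed=.3)
E
python3 - <<'E'
from h import *
manip.command_gripper(0.0)
print(manip.read_opening())
manip.move_pose([.45,-.09,.2],DOWN); print(manip.read_time_s())
push((.517,-.025),0.2,-.048,.03)
locate(.44,-.02,"pics/w1.png")
E
```

```text
0.005376231572139114
2.6917
push [ 0.469 -0.103] -> [ 0.469 -0.058]
F [-1.3 -3.4  2.6]
t 6.1 block [[0.5249, -0.0065, 117.786, 87.6485, -13.4179]]
```

View pics/w1.png

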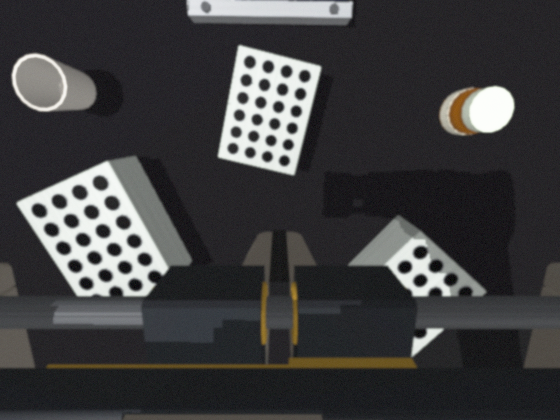

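The block is at image (270,110), turned 13° clockwise and shifted +y. The rail (270,10), jar and beaker are untouched. I'll now push the opposite far corner towards -y to balance the drift.

```bash
sed -i 's/half=(.010,.018)):/half=(.010,.018),front=False):/; s/    if n\[0\]>.3: n=-n/    if (n[0]>.01 or (abs(n[0])<=.01 and n[1]>0)) != front: n=-n/' h.py
python3 - <<'E'
from h import *
push((.525,-.0065),-13.4,.052,.04,front=True)
b=locate(.44,-.02,"pics/w2.png")
E
```

```text
push [0.594 0.059] -> [0.581 0.006]
F [ 2.5  1.1 -0.5]
t 10.2 block [[0.5094, -0.0246, 117.7684, 87.5669, -30.8639]]
```

Run:
```python
from h import *
push((.5094,-.0246),-30.9,-.052,.045)
b=locate(.44,-.02,"pics/w3.png")
```

```text
push [ 0.423 -0.067] -> [ 0.454 -0.016]
F [-2.  -1.4 -0.1]
t 14.0 block [[0.5299, -0.0124, 117.7672, 87.6512, -53.0901]]
```

Run:
```python
from h import *
push((.5299,-.0124),-53.1,-.052,.04)
b=locate(.44,-.02,"pics/w4.png")
if b and -82<b[4]<-60 and abs(b[1])<.04:
    push(b[:2],b[4],-.050,min(.035,.0018*(90.8+b[4])+.004))
    b=locate(.44,-.02,"pics/w5.png")
```

```text
push [ 0.436 -0.018] -> [0.48  0.015]
F [-1.5  0.7 -0.2]
t 17.7 block [[0.5498, -0.0106, 117.4671, 87.7342, -73.0912]]
push [0.464 0.015] -> [0.512 0.03 ]
F [-1.8  1.3 -0. ]
t 21.4 block [[0.567, -0.0152, 117.532, 87.5404, -89.9883]]
```

Run:
```python
from h import *
A=(R.from_euler('z',-.0143)*R.from_rotvec(DOWN)).as_rotvec()
manip.command_gripper(1.0)
x,y=.49,-.0152
manip.servo_line([x,y,.11],A,max_speed=.3); manip.servo_line([x,y,ZP],max_speed=.15)
f0=manip.read_ft_force(); x=.518; manip.servo_line([x,y,ZP],max_speed=.06)
while x<.538:
    x+=.002; manip.servo_line([x,y-.0143*(x-.518),ZP],max_speed=.03)
    f=manip.read_ft_force()-f0; print(round(x,3),manip.read_eef_pos()[0].round(4),f.round(1),manip.read_wrist_torque().round(1))
    if f[0]<-16: break
manip.wait(.3)
p=manip.read_eef_pos(); manip.servo_line([p[0]-.02,y,ZP],max_speed=.1); manip.servo_line([p[0]-.02,y,.12],max_speed=.3)
manip.command_gripper(0.0)
locate(.44,-.01,"pics/w6.png")
cv2.imwrite("pics/s6.png",manip.grab_frame("side")[:,:,::-1]); 
im=cv2.imread("pics/w6.png");cv2.imwrite("pics/w6c.png",cv2.resize(im[0:200,150:400],None,fx=3,fy=3,interpolation=cv2.INTER_CUBIC))
```

```text
0.52 0.5189 [-5.   0.4  2.4] [0.3 1.1 0. ]
0.522 0.5207 [-5.4  0.8  2.2] [0.2 1.1 0.1]
0.524 0.5227 [-5.6  0.9 -0.1] [0.2 1.2 0. ]
0.526 0.5254 [-3.3  0.9 -1.6] [0.1 0.9 0. ]
0.528 0.5279 [-3.3 -0.5 -3.5] [0.  0.8 0. ]
0.53 0.5279 [-8.6 -0.5  3.5] [0.  1.9 0. ]
0.532 0.5279 [-13.6  -0.    8. ] [0.1 2.9 0. ]
0.534 0.5279 [-18.9   0.4  12.9] [0.1 3.8 0.1]
t 29.9 block [[0.5861, -0.012, 125.7623, 92.3271, 89.1801]]
```

View pics/w6c.png

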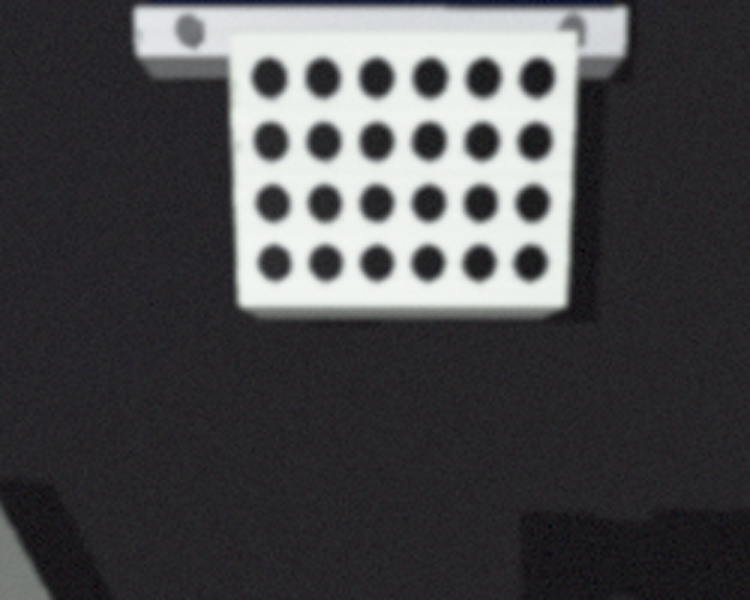

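Run:
```python
import cv2
im=cv2.imread("pics/s6.png");cv2.imwrite("pics/s6c.png",cv2.resize(im[120:300,130:330],None,fx=3.3,fy=3.3,interpolation=cv2.INTER_CUBIC))
```

```text
(no output)
```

View pics/s6c.png

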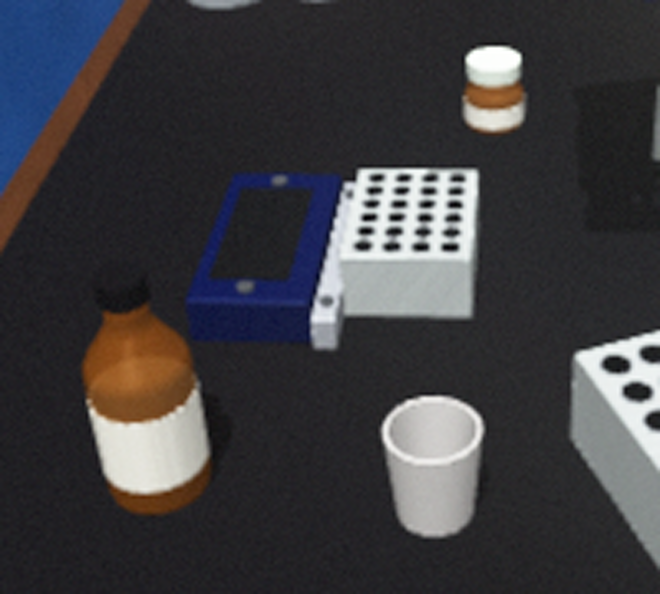

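The block stands against the rail at crop (340,250) with no visible gap. Rail shows past the near end at (325,330) and past the far end at (348,190). The jar, beaker and bottle are where they were.

```bash
python3 -c "
from station import manip
manip.sign_off();print(manip.read_time_s())"
```

```text
the job is handed in; nothing more can be done
the job is handed in; nothing more can be done
```

The 120 x 90 mm block now stands with a long side against the stop rail, and I handed the job in at about 30 s of robot time. I turned it about 91° with five corner pushes using the closed fingertips. Then I pushed it squarely onto the rail with both fingertips of the open gripper.

- **Flush:** the last push stalled at x = 0.5279 m, where I expected the block to meet the rail (0.528 m). The wrist force rose to about 19 N there. The block measured 89.18° against the rail's 89.20°, and the side view showed no gap.
- **Ends:** the block's ends are at about y = -0.072 and +0.048 m, inside the rail's -0.099 to +0.080 m. The pictures show rail past both ends.
- **Bystanders:** by eye, the jar, beaker and bottle stand where they were; I did not measure them again.
- **Disagreement:** the last wrist picture gave the block as 126 x 92 mm, probably because rail or side face was caught in the mask. That makes its centre from that picture a few mm uncertain (it read x = 0.586 m where contact implies 0.583 m). The position along the rail could be off by as much, well within the roughly 27 mm of rail to spare at the tighter end.

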